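Transfer the optics parts from the rail to the rack in reverse order

TASK

Move the four optics parts (dropper bottle, steel post, objective case, filter cube) from the carriers of the rail into the four pockets of the grey rack, in the reverse order: the part that stood at the left end of the rail, as seen from the robot, comes into the right end pocket of the rack, the next one into the pocket beside it, and so on. Keep each part upright all the way and leave each one standing flat on the floor of its own pocket, let go and at rest.

Things in the scene. Friction and masses are not known exactly. Their poses are not given: they have to be found in the camera images.
- oil_bottle: loose small black dropper bottle, upright: round body 30 mm across and 46 mm high, above it a narrower neck and cap (20 mm), 77 mm high in all, 0.04 kg; origin at the centre of its underside, z up
- post: loose plain steel optical post standing upright: round bar 13 mm across and 50 mm high with a thin 6 mm stud on top, 56 mm high in all, 0.1 kg; origin at the centre of its underside, z up
- case: loose screw case of an objective, clear round body 40 mm across on a black foot 44 mm across and 12 mm high, 72 mm high in all, 0.11 kg; origin at the centre of its underside, z up
- cube: loose black filter cube, about 40 x 40 mm and 34 mm high, with round windows, 0.13 kg; origin under its middle (within 1 mm) at its underside, x and y along its edges, z up. It stands turned by up to 0.25 rad to the rail
- carrier_a: one of the four identical black carriers fixed on the rail (56 mm along x, 54 mm along y, flat top 28 mm above the table); origin 12 mm below the centre of its top. At the start the black dropper bottle stands on this one; which place along the rail it has differs from start to start
- carrier_b: one of the four identical black carriers fixed on the rail (56 mm along x, 54 mm along y, flat top 28 mm above the table); origin 12 mm below the centre of its top. At the start the optical post stands on this one; which place along the rail it has differs from start to start
- carrier_c: one of the four identical black carriers fixed on the rail (56 mm along x, 54 mm along y, flat top 28 mm above the table); origin 12 mm below the centre of its top. At the start the objective case stands on this one; which place along the rail it has differs from start to start
- carrier_d: one of the four identical black carriers fixed on the rail (56 mm along x, 54 mm along y, flat top 28 mm above the table); origin 12 mm below the centre of its top. At the start the filter cube stands on this one; which place along the rail it has differs from start to start
- rail: fixed aluminium rail, 300 mm long (y axis, roughly to the robot's left), 44 mm wide (x); origin at the centre of its underside, on the table. The four carriers sit on it at y = +102, +34, -34 and -102 mm of its frame. It is turned by up to 0.15 rad and may be the nearer or the farther of rail and rack
- rack: fixed low grey tray, 278 mm long (y axis, roughly to the robot's left), 74 mm wide (x); four open pockets 62 x 62 mm, centred at x = 0, y = +102, +34, -34 and -102 mm of its frame; pocket floor 5 mm and walls 12 mm above the table, walls 6 mm thick, a flat dark disc at each pocket's centre. Origin at the centre of its underside. Turned by up to 0.15 rad
Things that resemble listed ones, but are neither listed nor needed, are in the scene too. What is shaped like the case but pink is not meant.

How it is judged:
By the outcome, as a careful person would: the job done as asked, in the order asked, and still so for the second after the job is handed in, with the robot touching nothing.
It also fails if it takes over 102 s, if anything falls off the work surface, if the arm or the gripper's body presses on something with over 40 N, if the wrist force passes 120 N, or if a joint passes its speed limit or range.

ROBOT

A 6-joint arm with a two-finger parallel gripper is mounted at the origin on a cart in front of the work surface, level with it; the furniture and walls round the work are solid. World frame = base frame: x ahead of the robot, y to its left, z up, the work surface at z = 0. Lengths are in m, angles in degrees, forces in N, time in s.
With the tool pointing down it reaches from about 0.375 to 0.9 m from the base axis. Payload 3.1 kg.
Tool frame: the origin (TCP) lies on the centre line of the jaws, within the pads' length; the fingertips stand finger_overhang ahead of it and the grasp point (between the pads) lies 5 mm behind it (finger_overhang is the distance from the TCP to the fingertips, in m); z points along the fingers, y is the line along which they close (so a half turn about z gives the same grasp; the last joint's range is limited). The gripper opens to 87 mm and grips with 3 to 60 N. Pads are 19 mm wide; open, the fingers measure 117 mm over their backs; the gripper's body (75 mm by 190 mm) begins 51 mm behind the grasp point.
Start: joints at [58.986, 30.224, 82.088, -0, 67.689, -10.227], TCP at [0.222, 0.584, 0.237] pointing down, gripper open.
Joint ranges: [-176.69, 176.69], [-43.24, 126.21], [12.49, 139.97], [-82, 262], [0, 151.66], [-163.58, 163.58]. Speed limits (degrees/s): [159.86, 159.86, 180, 180, 180, 180].

INTERFACE

Orientations are given as a 3x3 rotation matrix whose columns are the frame's x, y, z axes.
In Python, from rig import read_state, capture, calibration, hand_in, finger_overhang gives the robot as it stands.
- The arm moves only by the tool send_rows, never from a script. Its argument "plan" is a list of rows, each a list of 5 numbers: the closure in counts, from 0 (fully open) to 255 (shut), then the shift along the tool's x, y, z in m, then the turn about the tool's z in rad. A call has 1 to 20 rows; each row shifts and turns the commanded pose from where the row before left it, along the tool's axes as they then stand; what a row does not reach is not made up. A row lasts 1/12 s, in which the tool goes at most 41.7 mm and 7.16 degrees, less where a joint would pass 70% of its speed; a pose out of reach is approached as far as the arm can. A call is refused whole if a number of a shift passes 0.0417 or a number of a turn 0.125, either way. A call with a gripper value outside its range is refused whole. The fingers move at their own pace and stop on an object; the grip force is fixed at half the most. Time passes only in rows, so rows that do not move let the fingers close. It gives the time, the measured TCP pose, the force, the opening and the grip force at its end, in the units of the state.
- read_state(): the state, without advancing time (a new reading comes with each control period).
- capture(name): name is "scene" or "top" or "wrist"; returns (picture, depth): 384x512x3 uint8, blue, green, red; 384x512 float32, m along the optical axis (not along the pixel's ray), 0 where there is no reading.
- calibration(name): a dict with "fx", "fy", "cx", "cy" (pixels), "xyz" and "rotation" of the camera in the world. Camera axes: x right, y down, z forward; pixel columns grow to the right and rows downward; lengths in m; the calibration is good to about 2 mm. The wrist camera is an equidistant fisheye: a pixel r from the principal point sees the ray r / f radians off the axis. A picture is of the moment at which its call begins: read the wrist's pose just before it. calibration takes no time and is no camera call; for the wrist camera it gives the pose at the moment of the call.
- hand_in(): hands the job in; it is judged then, once.
The state is a dict: "time_s": time; "joint_positions": joint angles; "qvel": joint speeds; "tau": joint torques, N m; "position": TCP position; "tcp_rot": TCP orientation; "force": force on the tool from outside, world axes, zero at the start; "moment": the same for the moment, N m; "opening": opening from 0.0 (shut) to 1.0 (fully open); "grasp_force": force on a finger pad.
Only numpy, scipy, OpenCV 4.12 (cv2) and the standard library are available. Lean on these libraries where they do the work, as an engineer would, in place of code of your own. Each camera call takes 0.05 s, during which the arm holds its last target. There are 200 camera calls.

## Working session

There is one attempt and no reset: what is moved stays moved. The work goes in short steps, Python scripts to look and compute and a tool call to move; the robot and the scene stay as the last step left them, time stands still between calls to the robot, and variables do not carry over. Pictures are saved under pics/ and viewed, at most 14 in all, crops included, and the job is handed in when it is done.

Besides the shell and the picture viewer there is one more tool, called after "Emit:" as name(argument=value, ...) on one line, values as JSON. send_rows: Moves the arm, as the interface text tells. Its arguments: {"type":"object","properties":{"plan":{"type":"array","items":{"type":"array","items":{"type":"number"}}}},"required":["plan"]}

```bash
ls; mkdir -p pics; python3 - <<'E'
from rig import *
import cv2,numpy as np
s=read_state();print({k:np.round(v,3).tolist() for k,v in s.items()})
print(finger_overhang if not callable(finger_overhang) else finger_overhang())
for n in("scene","top"):
    p,d=capture(n);cv2.imwrite(f"pics/{n}0.png",p);np.savez(f"{n}0.npz",p=p,d=d,**{k:np.array(v) for k,v in calibration(n).items()})
    print(n,calibration(n))
E
```

```text
pics
{'time_s': 0.0, 'joint_positions': [58.985, 30.278, 82.158, 0.001, 67.688, -10.229], 'qvel': [-0.032, -0.099, 0.066, -0.155, -0.022, -0.075], 'tau': [-0.0, -44.004, -17.659, 0.063, 0.058, -0.0], 'position': [0.221, 0.584, 0.236], 'tcp_rot': [[-0.935, 0.355, -0.001], [0.355, 0.935, -0.002], [0.0, -0.002, -1.0]], 'force': [-0.355, -0.101, 0.356], 'moment': [-0.014, 0.028, -0.041], 'grasp_force': 0.0, 'opening': 1.001}
0.014
scene {'fx': 457.0793589946424, 'fy': 457.0793589946424, 'cx': 256.6578197467342, 'cy': 195.9345959262723, 'xyz': array([0.11209901, 0.47545247, 0.52063003]), 'rotation': array([[-0.80868103, -0.31418076,  0.49731824],
       [-0.58823123,  0.43816617, -0.67970172],
       [-0.00435883, -0.84220001, -0.5391476 ]])}
top {'fx': 419.89090455220474, 'fy': 419.89090455220474, 'cx': 259.56956094828246, 'cy': 184.3099281023869, 'xyz': array([ 0.37957023, -0.09782272,  0.98819509]), 'rotation': array([[ 0.02784233, -0.98432349,  0.17416108],
       [-0.99960743, -0.0268708 ,  0.00793424],
       [-0.00313001, -0.17431362, -0.98468521]])}
```

View pics/top0.png

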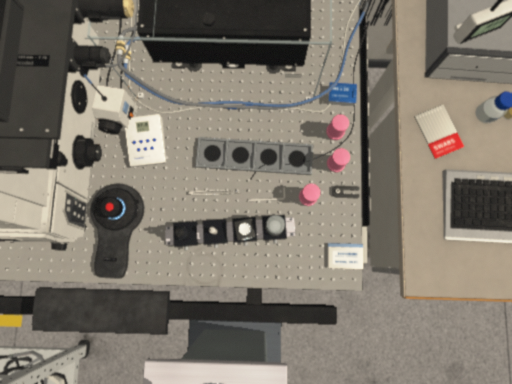

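View pics/scene0.png

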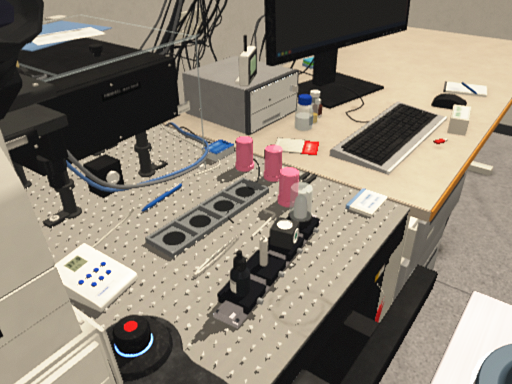

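The top view shows the rail nearer: bottle (185,232), post (213,229), cube (245,229) and clear case (275,225) from left to right. The rack pockets are at (211,152) to (297,158), with pink decoys at (338,126), (339,159) and (310,194). The microscope is on the left.

```bash
cat > h.py <<'E'
import numpy as np,cv2
def pts(n):
    z=np.load(n);d=z['d'];v,u=np.mgrid[:384,:512]
    c=np.stack([(u-z['cx'])/z['fx']*d,(v-z['cy'])/z['fy']*d,d],-1)
    w=c@z['rotation'].T+z['xyz'];w[d==0]=np.nan
    return z['p'],w
def ray(z,u,v,h):
    r=z['rotation']@np.array([(u-z['cx'])/z['fx'],(v-z['cy'])/z['fy'],1]);return z['xyz']+r*(h-z['xyz'][2])/r[2]
E
python3 - <<'E'
from h import *
p,w=pts('top0.npz');z=np.load('top0.npz')
print("table",[np.round(w[v,u],3).tolist() for u,v in((150,260),(300,270),(260,180),(345,280))])
for u,v in((211,152),(240,155),(268,157),(297,158)): print('disc',np.round(w[v,u],3),np.round(ray(z,u,v,.005),3))
for u,v in((185,232),(213,229),(245,229),(275,225)): 
    print('part',np.round(w[v,u],3))
# rack: pixels of height 8..20mm in region
def fit(lo,hi,x0,x1,y0,y1):
    m=(w[...,2]>lo)&(w[...,2]<hi)&(w[...,0]>x0)&(w[...,0]<x1)&(w[...,1]>y0)&(w[...,1]<y1)
    q=w[m][:,:2].astype(np.float32);r=cv2.minAreaRect(q);print(lo,hi,len(q),np.round(r[0],4),np.round(r[1],4),round(r[2],2))
fit(.008,.018,.35,.55,-.25,.08)
fit(.023,.034,.18,.35,-.2,.2)
# height map coarse
for n in('top0.npz','scene0.npz'):
    _,a=pts(n);a=a.reshape(-1,3);a=a[np.isfinite(a[:,0])]
    print(n)
    for x in np.arange(.9,-.1,-.05):
        row=[]
        for y in np.arange(.8,-.4,-.05):
            m=(abs(a[:,0]-x)<.025)&(abs(a[:,1]-y)<.025);row.append('%4d'%(1000*a[m,2].max()) if m.sum()>3 else '   .')
        print('%.2f'%x,''.join(row))
c=cv2.resize(p[100:270,150:370],None,fx=3.5,fy=3.5,interpolation=cv2.INTER_CUBIC);cv2.imwrite('pics/c1.png',c)
E
```

```text
table [[0.369, 0.159, -0.001], [0.356, -0.189, 0.0], [0.564, -0.091, 0.005], [0.337, -0.292, -0.002]]
disc [0.629 0.029 0.005] [0.629 0.029 0.005]
disc [ 0.624 -0.041  0.004] [ 0.624 -0.041  0.005]
disc [ 0.621 -0.108  0.004] [ 0.621 -0.108  0.005]
disc [ 0.621 -0.178  0.003] [ 0.62  -0.178  0.005]
part [0.432 0.069 0.068]
part [0.44  0.008 0.076]
part [ 0.443 -0.061  0.061]
part [ 0.45  -0.126  0.1  ]
0.008 0.018 451 [ 0.4496 -0.0811] [0.1806 0.3083] 2.12
0.023 0.034 0 [0. 0.] [0. 0.] 0.0
top0.npz
0.90    .   .   .   .   .   .   .   .   . 129  12   6   4   .   .   .   .   .   .   .   9   8  28   8 -97
0.85    .   .   .   .   .   .   .   .   .   . 179  17   5 309 304 267 267 266 266 267 301  33  34   3 -96
0.80    .   .   .   .   .   .   .   .   .   . 377 365 363 349 305 266 326 267 267 267 301  41  33   3 -99
0.75    .   .   .   .   .   .   .   .   . 384 402 365 364 321 305 305 306 306 307 306 307  42  26   5 -99
0.70    .   .   .   .   .   .   .   .   . 370 403 366 364 342 176 113  87  68  49   6   7  77  75   5 -96
0.65    .   .   .   .   .   .   .   .   .   . 402 367 364  33   6 
[... 2958 characters left out ...]
 .   .   .   . -10 -10 -92 -92 -92 -92 -91 -90 -92 -93   .   .
0.20    .   .   .   .   .   .   .   .   .   .   .   .   .   .   .   .   .   .   .   . -98   .   .   .   .
0.15    .   .   .   .   .   .   .   .   .   .   .   .   .   .   .   3   2   2   3   3   .   .   .   .   .
0.10    .   .   .   .   .   .   .   .   .   .   .   .   .   .   .  13  18  16   4   2   .   .   .   .   .
0.05    .   .   .   .   .   .   .   .   .   .   .   .   .   .   .   .  39  16   .   .   .   .   .   .   .
-0.00    .   .   .   .   .   .   .   .   .   .   .   .   .   .   .   .   .   .   .   .   .   .   .   .   .
-0.05    .   .   .   .   .   .   .   .   .   .   .   .   .   .   .   .   .   .   .   .   .   .   .   .   .
```

View pics/c1.png

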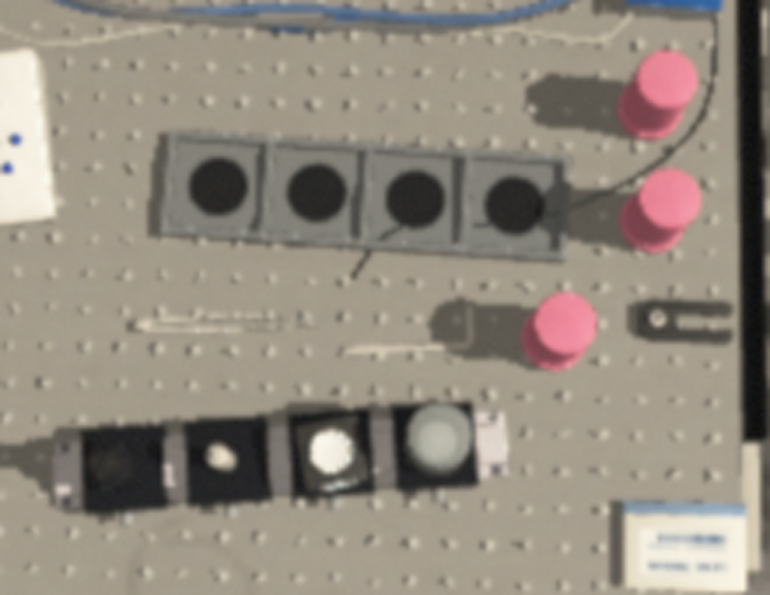

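```bash
python3 - <<'E'
from h import *
from rig import *
p,w=pts('scene0.npz')
for u,v in((20,15),(40,40),(10,60),(5,100),(30,200),(60,250),(30,330),(90,360),(60,160)): print(u,v,np.round(w[v,u],3))
_,t=pts('top0.npz')
a=np.concatenate([t.reshape(-1,3),w.reshape(-1,3)]);a=a[np.isfinite(a[:,0])]
print('rear of rack: fine max height')
for x in np.arange(.77,.66,-.01):
    print('%.2f'%x,''.join('%4d'%(1000*a[m,2].max()) if (m:=(abs(a[:,0]-x)<.005)&(abs(a[:,1]-y)<.015)).sum()>1 else '   .' for y in np.arange(.16,-.3,-.03)))
print('scope scene cam: min/max z; y .6...15')
for x in np.arange(.5,.1,-.04):
    print('%.2f'%x,''.join('%9s'%('%d-%d'%(1000*w[m][:,2].min(),1000*w[m][:,2].max())) if (m:=(abs(w[...,0]-x)<.02)&(abs(w[...,1]-y)<.02)).sum()>1 else '        .' for y in np.arange(.6,.12,-.04)))
q,d=capture('wrist');cv2.imwrite('pics/w0.png',q);print(calibration('wrist'))
v,u=np.nonzero((p.max(-1)>0)&(w[...,2]>.3)&(w[...,0]<.45)&(w[...,1]>.2));print(len(u),u.min() if len(u) else 0,u.max() if len(u) else 0,v.min(),v.max())
E
```

```text
20 15 [0.34  0.355 0.476]
40 40 [0.95  0.009 0.309]
10 60 [0.362 0.356 0.451]
5 100 [0.385 0.354 0.423]
30 200 [0.966 0.109 0.002]
60 250 [0.772 0.169 0.   ]
30 330 [0.427 0.374 0.214]
90 360 [0.409 0.341 0.154]
60 160 [0.526 0.256 0.297]
rear of rack: fine max height
0.77  277 312 305   3   5   3   4   3   3   5   3   5 302  42  27  26
0.76  302 312 305 305 305 305 305 305 305 305 305 304 305  42  25  26
0.75  304 315 305 305 305 305 306 305 307 307 304 307 305   5   8   4
0.74  275 318   6   8  19  23  69  65  59  55  51  48  44  10   6   8
0.73  275 321   8   2  85  84  72  66  59  56  52   4   3   3   4   4
0.72  341 323   6 107 102  87  76  66  55   5   5   3   7   5   3   0
0.71  342 324 156 124 104  82   4   5   7   6   5   4   7   6  72  74
0.70  340   3   2   4   2   4   3   1   4   2   2   4   3   4  74  74
0.69  330   5   5   5   6   6   5   8   6   5   6   6   6   9  75  75
0.68   37   3   6   2   1   2   2   2   3   3   2   3   2   1  77  73
0.67   33   1   4  10  12   2   3   4   3   2   6   3   3   4  74  71
scope scene cam: min/max z; y .6...15
0.50         .        .
[... 745 characters left out ...]
 .        .        .        .
0.22         .        .        .        .        .        .        .        .        .        .        .        .
0.18         .        .        .        .        .        .        .        .        .        .        .        .
0.14         .        .        .        .        .        .        .        .        .        .        .        .
{'fx': 297.3186396354542, 'fy': 297.3186396354542, 'cx': 257.07069842260296, 'cy': 188.16045786570336, 'xyz': array([0.1544225 , 0.60970155, 0.38477749]), 'rotation': array([[ 0.35527407,  0.90277361,  0.24244616],
       [ 0.93475939, -0.3424815 , -0.09450558],
       [-0.00228382,  0.2602042 , -0.96555091]])}
5223 0 43 0 247
```

View pics/w0.png

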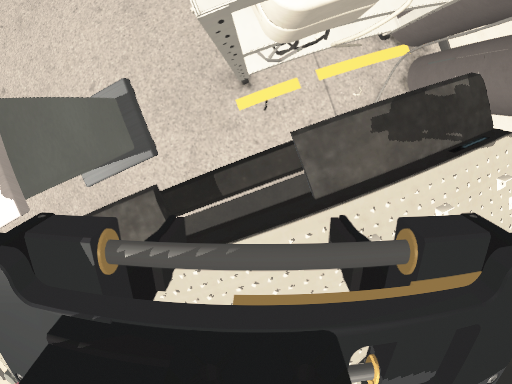

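The wrist view shows only the gripper, with floor and the table edge below. The microscope eyepieces lean out at about (.34,.36,.48), so I retract, go low, turn the tool and sweep around them at small radius.

Emit:
send_rows(plan=[[0, 0, -0.03, 0.017, 0], [0, 0, -0.03, 0.017, 0], [0, 0, -0.03, 0.017, 0], [0, 0, -0.03, 0.017, 0], [0, 0, -0.03, 0.017, 0], [0, 0, -0.03, 0.017, 0], [0, 0, -0.03, 0.017, 0], [0, 0, -0.022, 0.015, 0], [0, 0, 0, 0, 0]])

```text
time_s: 0.9
position: [0.1346, 0.3603, 0.1006]
tcp_rot: [[-0.935, 0.355, -0.009], [0.355, 0.935, -0.012], [0.004, -0.014, -1.0]]
force: [-0.2, -1.2, -0.3]
opening: 1.003
grasp_force: 0.0
```

Emit:
send_rows(plan=[[0, 0, 0, 0, -0.12], [0, 0, 0, 0, -0.12], [0, 0, 0, 0, -0.12], [0, 0, 0, 0, -0.12], [0, 0, 0, 0, -0.12], [0, 0, 0, 0, -0.12], [0, 0, 0, 0, -0.12], [0, 0, 0, 0, -0.12], [0, 0, 0, 0, -0.12], [0, 0, 0, 0, -0.12], [0, 0, 0, 0, -0.12], [0, 0, 0, 0, -0.12], [0, 0, 0, 0, -0.12], [0, 0, 0, 0, 0]])

```text
time_s: 2.07
position: [0.14, 0.3683, 0.1028]
tcp_rot: [[-0.363, -0.932, 0.001], [-0.932, 0.363, 0.001], [-0.001, -0.0, -1.0]]
force: [0.5, -0.5, -0.3]
opening: 0.999
grasp_force: 0.0
```

Emit:
send_rows(plan=[[0, 0.0012, -0.031, 0, 0.08], [0, 0.0012, -0.031, 0, 0.08], [0, 0.0012, -0.031, 0, 0.08], [0, 0.0012, -0.031, 0, 0.08], [0, 0.0012, -0.031, 0, 0.08], [0, 0.0012, -0.031, 0, 0.08]])

```text
time_s: 2.57
position: [0.2927, 0.2611, 0.1027]
tcp_rot: [[-0.758, -0.652, 0.002], [-0.652, 0.758, 0.001], [-0.002, -0.001, -1.0]]
force: [-0.1, 0.2, 0.1]
opening: 1.0
grasp_force: 0.0
```

Emit:
send_rows(plan=[[0, 0.0012, -0.031, 0, 0.08], [0, 0.0012, -0.031, 0, 0.08], [0, 0.0012, -0.031, 0, 0.08], [0, 0.0012, -0.031, 0, 0.08], [0, 0.0012, -0.031, 0, 0.08], [0, 0.0012, -0.031, -0.02, 0.08], [0, 0.0012, -0.031, -0.03, 0.08], [0, 0, 0, -0.04, 0], [0, 0, 0, -0.04, 0], [0, 0, 0, 0, 0]])

```text
time_s: 3.4
position: [0.3862, 0.0672, 0.2378]
tcp_rot: [[-0.988, -0.151, 0.015], [-0.151, 0.988, -0.002], [-0.015, -0.004, -1.0]]
force: [1.1, 0.4, 0.2]
opening: 1.002
grasp_force: 0.0
```

Emit:
send_rows(plan=[[0, 0, 0, 0, 0.12], [0, 0, 0, 0, 0.12], [0, 0, 0, 0, 0.12], [0, 0, 0, 0, 0.12], [0, 0, 0, 0, 0.12], [0, 0, 0, 0, 0.12], [0, 0, 0, 0, 0.12], [0, 0, 0, 0, 0.12], [0, 0, 0, 0, 0.12], [0, 0, 0, 0, 0.12], [0, 0, 0, 0, 0.12], [0, 0, 0, 0, 0.12], [0, 0, 0, 0, 0.12], [0, 0, 0, 0, 0.07]])

```text
time_s: 4.57
position: [0.3813, 0.0685, 0.2315]
tcp_rot: [[-0.09, 0.996, 0.0], [0.996, 0.09, 0.0], [0.0, 0.0, -1.0]]
force: [-0.1, -0.8, 0.4]
opening: 1.001
grasp_force: 0.0
```

```bash
python3 - <<'E'
from h import *
from rig import *
_,t=pts('top0.npz');_,s=pts('scene0.npz');z=np.load('top0.npz')
T=t.reshape(-1,3);S=s.reshape(-1,3)
def box(a,x0,x1,y0,y1,z0,z1):
    return a[(a[:,0]>x0)&(a[:,0]<x1)&(a[:,1]>y0)&(a[:,1]<y1)&(a[:,2]>z0)&(a[:,2]<z1)]
for nm,a in(('top',T),('scene',S)):
    print(nm)
    for n,y0,y1,z0,z1 in(('bottle cap',.04,.11,.085,.11),('bottle body',.04,.11,.04,.078),('post',-.03,.03,.04,.09),('cube',-.1,-.03,.055,.066),('case',-.17,-.1,.09,.108)):
        q=box(a,.38,.5,y0,y1,z0,z1)
        if len(q)>2: print(n,len(q),'med',np.round(np.median(q,0),4),'min',np.round(q.min(0),4),'max',np.round(q.max(0),4))
    q=box(a,.38,.5,-.1,-.03,.055,.066)
    if len(q)>4: print('cube rect',cv2.minAreaRect(q[:,:2].astype(np.float32)))
    q=box(a,.38,.5,-.2,.14,.024,.033);print('carriers',len(q),cv2.minAreaRect(q[:,:2].astype(np.float32)))
    q=box(a,.56,.69,-.24,.1,.0105,.02);print('rack',len(q),cv2.minAreaRect(q[:,:2].astype(np.float32)))
for u,v in((310,193),(338,126),(339,159)):print('pink',ray(z,u,v-3,.075))
p,d=capture('wrist');cv2.imwrite('pics/w1.png',p);print(calibration('wrist')['xyz'],np.round(read_state()['tcp_rot'],3).tolist(),read_state()['position'])
E
```

```text
top
bottle cap 62 med [0.4302 0.0794 0.0916] min [0.422  0.0723 0.0861] max [0.4393 0.0898 0.1063]
bottle body 102 med [0.4278 0.073  0.0653] min [0.4168 0.0656 0.0425] max [0.4455 0.0937 0.0774]
post 40 med [0.4374 0.009  0.0766] min [0.4316 0.0039 0.0431] max [0.4441 0.016  0.0841]
cube 337 med [ 0.4426 -0.0591  0.0619] min [ 0.4205 -0.0813  0.0552] max [ 0.4651 -0.0362  0.0658]
case 280 med [ 0.4523 -0.1256  0.0997] min [ 0.4335 -0.1447  0.0918] max [ 0.4718 -0.1065  0.104 ]
cube rect ((0.4426247775554657, -0.059304479509592056), (0.0409684032201767, 0.03978245332837105), 13.087996482849121)
carriers 1416 ((0.437425434589386, -0.02425771951675415), (0.06265042722225189, 0.25755318999290466), 5.720806121826172)
rack 704 ((0.6115895509719849, -0.07430580258369446), (0.2774263322353363, 0.09620281308889389), 87.6199951171875)
scene
bottle cap 145 med [0.4293 0.0857 0.0918] min [0.422  0.0739 0.085 ] max [0.4408 0.0923 0.1068]
bottle body 428 med [0.4244 0.0909 0.0613] min [0.4162 0.0684 0.0402] max [0.4457 0.0986 0.0779]
post 183 med [0.4356 0.0159 0.0638] min [0.4317 0.0067 0.04  ] max [0.4435 0.0199 0.0844]
cube 419 med [ 0.4417 -0.0523  0.062 ] min [ 0.4206 -0.0801  0.055 ] max [ 0.4674 -0.0335  0.0654]
case 310 med [ 0.4506 -0.1178  0.0996] min [ 0.4332 -0.1425  0.09  ] max [ 0.4733 -0.1025  0.102 ]
cube rect ((0.44330376386642456, -0.05715356022119522), (0.041475728154182434, 0.04271838441491127), 14.861990928649902)
carriers 1817 ((0.4382523000240326, -0.022025033831596375), (0.06411362439393997, 0.25877487659454346), 6.053466320037842)
rack 847 ((0.6125925183296204, -0.07218267023563385), (0.2796180248260498, 0.09776857495307922), 88.07678985595703)
pink [ 0.53139543 -0.20185311  0.075     ]
pink [ 0.68696313 -0.26418574  0.075     ]
pink [ 0.6101315  -0.26605744  0.075     ]
[0.37456085 0.13994694 0.38045829] [[-0.089, 0.996, 0.0], [0.996, 0.089, 0.0], [0.0, 0.0, -1.0]] [0.38133913 0.06850768 0.2314948 ]
```

View pics/w1.png

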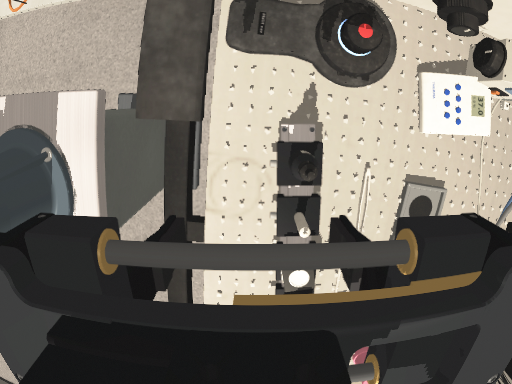

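The wrist view from above the rail shows the bottle (303,165), post (303,225), cube (298,280) and the rack corner (425,200). This agrees with the top and scene measurements. Now I take the bottle.

Emit:
send_rows(plan=[[0, 0.005, 0.025, 0, 0], [0, 0.005, 0.026, 0, 0], [0, 0, 0, 0.03, 0], [0, 0, 0, 0.03, 0], [0, 0, 0, 0.03, 0], [0, 0, 0, 0.03, 0], [0, 0, 0, 0.03, 0], [0, 0, 0, 0.0245, 0], [0, 0, 0, 0, 0], [0, 0, 0, 0, 0]])

```text
time_s: 5.45
position: [0.4303, 0.0834, 0.0561]
tcp_rot: [[-0.097, 0.995, -0.003], [0.995, 0.097, 0.0], [0.001, -0.003, -1.0]]
force: [0.2, -0.6, 1.7]
opening: 1.002
grasp_force: 0.0
```

Emit:
send_rows(plan=[[255, 0, 0, 0, 0], [255, 0, 0, 0, 0], [255, 0, 0, 0, 0], [255, 0, 0, 0, 0], [255, 0, 0, 0, 0], [255, 0, 0, 0, 0], [255, 0, 0, 0, 0], [255, 0, 0, 0, 0]])

```text
time_s: 6.12
position: [0.431, 0.0833, 0.0572]
tcp_rot: [[-0.098, 0.995, 0.0], [0.995, 0.098, -0.0], [-0.0, 0.0, -1.0]]
force: [0.8, 0.6, 0.4]
opening: 0.48
grasp_force: 0.0
```

Emit:
send_rows(plan=[[255, 0, 0, 0, 0], [255, 0, 0, 0, 0], [255, 0, 0, 0, 0], [255, 0, 0, 0, 0], [255, 0, 0, -0.01, 0], [255, 0, 0, -0.02, 0], [255, 0, 0, -0.03, 0], [255, 0, 0, -0.03, 0], [255, 0, 0, -0.03, 0], [255, 0, 0, 0, 0]])

```text
time_s: 6.95
position: [0.4339, 0.0833, 0.1813]
tcp_rot: [[-0.098, 0.995, 0.01], [0.995, 0.098, -0.001], [-0.002, 0.01, -1.0]]
force: [0.9, -0.2, 0.0]
opening: 0.327
grasp_force: 30.0
```

Emit:
send_rows(plan=[[255, -0.0277, 0.0162, 0, 0], [255, -0.0277, 0.0162, 0, 0], [255, -0.0277, 0.0162, 0, 0], [255, -0.0277, 0.0162, 0, 0], [255, -0.0277, 0.0162, 0, 0], [255, -0.0277, 0.0162, 0, 0], [255, -0.0277, 0.0162, 0, 0], [255, -0.0277, 0.0162, 0, 0], [255, -0.0277, 0.0162, 0, 0], [255, -0.0277, 0.0162, 0, 0], [255, 0, 0, 0, 0], [255, 0, 0, 0.03, 0], [255, 0, 0, 0.03, 0], [255, 0, 0, 0.03, 0], [255, 0, 0, 0.02, 0], [255, 0, 0, 0, 0], [255, 0, 0, 0, 0]])

```text
time_s: 8.37
position: [0.6176, -0.1756, 0.065]
tcp_rot: [[-0.098, 0.995, -0.004], [0.995, 0.098, 0.002], [0.003, -0.004, -1.0]]
force: [1.1, -0.6, 0.3]
opening: 0.331
grasp_force: 30.0
```

```bash
python3 - <<'E'
from h import *
from rig import *
q=[]
for n in("top","scene"):
    p,d=capture(n);np.savez(f"{n}1.npz",p=p,d=d,**{k:np.array(v) for k,v in calibration(n).items()})
    q.append(p)
cv2.imwrite('pics/s1.png',cv2.resize(q[1][140:270,130:330],(800,520),interpolation=cv2.INTER_CUBIC))
print(read_state()['position'])
E
```

```text
[ 0.61997048 -0.17666986  0.06790901]
```

View pics/s1.png

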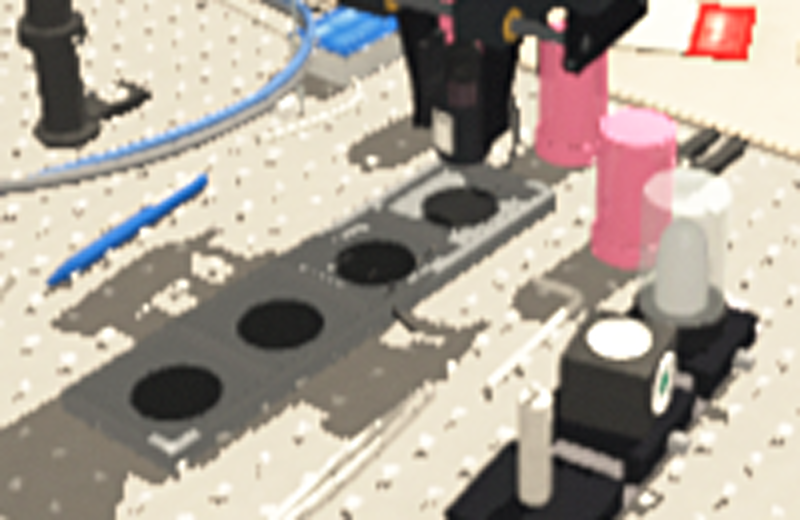

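The bottle hangs upright above the right pocket (460,205 in the crop). Lowering and releasing.

Emit:
send_rows(plan=[[255, 0, 0, 0.015, 0], [255, 0, 0, 0.01, 0], [255, 0, 0, 0.006, 0], [255, 0, 0, 0.002, 0], [255, 0, 0, 0.001, 0], [255, 0, 0, 0, 0], [255, 0, 0, 0, 0]])

```text
time_s: 9.05
position: [0.6191, -0.1764, 0.034]
tcp_rot: [[-0.098, 0.995, -0.0], [0.995, 0.098, -0.0], [0.0, -0.0, -1.0]]
force: [-2.1, 1.1, 3.9]
opening: 0.333
grasp_force: 30.0
```

Emit:
send_rows(plan=[[100, 0, 0, 0, 0], [100, 0, 0, 0, 0], [100, 0, 0, 0, 0], [100, 0, 0, 0, 0], [100, 0, 0, 0, 0], [100, 0, 0, -0.01, 0], [100, 0, 0, -0.03, 0], [100, 0, 0, -0.03, 0], [0, 0, 0, -0.04, 0], [0, 0, 0, -0.03, 0], [0, 0.01, -0.025, 0, 0], [0, 0.012, -0.027, 0, 0], [0, 0.012, -0.027, 0, 0], [0, 0.012, -0.027, 0, 0], [0, 0.012, -0.027, 0, 0], [0, 0.011, -0.0275, 0, 0], [0, 0, 0, 0, 0], [0, 0, 0, 0, 0]])

```text
time_s: 10.55
position: [0.4515, -0.1229, 0.1737]
tcp_rot: [[-0.098, 0.995, -0.0], [0.995, 0.098, 0.0], [0.0, -0.0, -1.0]]
force: [0.2, -0.7, -0.5]
opening: 0.996
grasp_force: 0.0
```

```bash
python3 - <<'E'
from h import *
from rig import *
p,d=capture("top");np.savez("top2.npz",p=p,d=d,**{k:np.array(v) for k,v in calibration("top").items()})
p,d=capture('scene');np.savez("scene2.npz",p=p,d=d,**{k:np.array(v) for k,v in calibration("scene").items()})
for n in('top2.npz','scene2.npz'):
    _,w=pts(n);a=w.reshape(-1,3)
    q=a[(abs(a[:,0]-.62)<.03)&(abs(a[:,1]+.1765)<.03)&(a[:,2]>.06)]
    if len(q):print(n,len(q),np.round(q.min(0),4),np.round(q.max(0),4))
print(read_state()['position'])
cv2.imwrite('pics/s2.png',cv2.resize(p[140:270,130:330],(800,520),interpolation=cv2.INTER_CUBIC))
E
```

```text
top2.npz 57 [ 0.6086 -0.1868  0.0604] [ 0.6267 -0.1704  0.0829]
scene2.npz 75 [ 0.6089 -0.1829  0.0603] [ 0.6254 -0.1679  0.0822]
[ 0.45430695 -0.12439369  0.1738736 ]
```

View pics/s2.png

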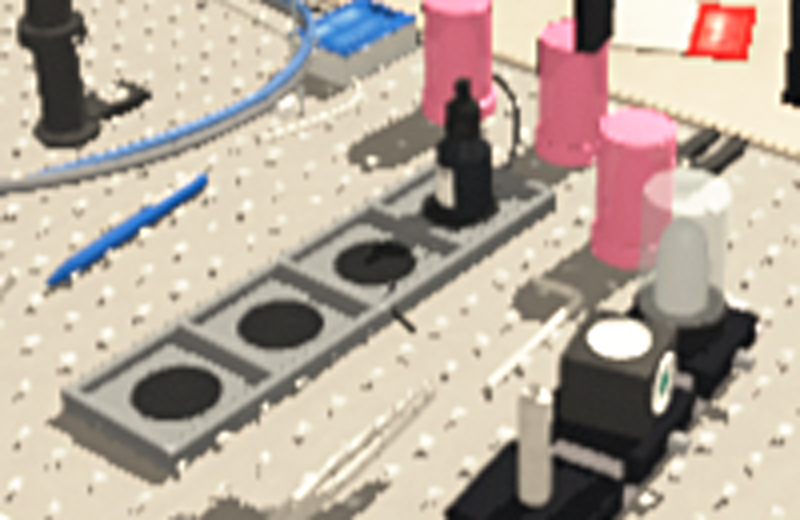

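The bottle stands upright in the right pocket at (465,200), 82 mm high as expected. The clear case is at (688,250) in the crop, next to the cube on the carrier; the pink one at (635,190) stands off the rail. Now I take the clear case.

Emit:
send_rows(plan=[[0, 0, -0.001, 0.03, 0], [0, 0, 0, 0.03, 0], [0, 0, 0, 0.03, 0], [0, 0, 0, 0.017, 0], [0, 0, 0, 0, 0], [255, 0, 0, 0, 0], [255, 0, 0, 0, 0], [255, 0, 0, 0, 0], [255, 0, 0, 0, 0], [255, 0, 0, 0, 0], [255, 0, 0, 0, 0], [255, 0, 0, 0, 0], [255, 0, 0, 0, 0], [255, 0, 0, 0, 0], [255, 0, 0, 0, 0], [255, 0, 0, 0, 0]])

```text
time_s: 11.98
position: [0.4524, -0.1239, 0.0664]
tcp_rot: [[-0.098, 0.995, 0.001], [0.995, 0.098, -0.001], [-0.001, 0.001, -1.0]]
force: [1.1, 0.5, 4.0]
opening: 0.447
grasp_force: 30.0
```

Emit:
send_rows(plan=[[255, 0, 0, -0.01, 0], [255, 0, 0, -0.02, 0], [255, 0, 0, -0.03, 0], [255, 0, 0, -0.03, 0], [255, 0, 0, -0.03, 0], [255, 0, 0, -0.01, -0.1], [255, 0, 0, 0, -0.12], [255, 0, 0, 0, -0.12], [255, 0, 0, 0, -0.12], [255, 0, 0, 0, -0.12], [255, 0, 0, 0, -0.12], [255, 0, 0, 0, -0.12], [255, 0, 0, 0, -0.12], [255, 0, 0, 0, -0.12], [255, 0, 0, 0, -0.12], [255, 0, 0, 0, -0.12], [255, 0, 0, 0, -0.12], [255, 0, 0, 0, -0.08], [255, 0, 0, 0, 0], [255, 0, 0, 0, 0]])

```text
time_s: 13.65
position: [0.4511, -0.1233, 0.1955]
tcp_rot: [[-1.0, -0.025, -0.002], [-0.025, 1.0, 0.001], [0.002, 0.001, -1.0]]
force: [-0.2, -0.4, -1.3]
opening: 0.452
grasp_force: 30.0
```

Emit:
send_rows(plan=[[255, -0.0254, 0.0211, 0, 0], [255, -0.0254, 0.0211, 0, 0], [255, -0.0254, 0.0211, 0, 0], [255, -0.0254, 0.0211, 0, 0], [255, -0.0254, 0.0211, 0, 0], [255, -0.0254, 0.0211, 0, 0], [255, -0.0254, 0.0211, 0, 0], [255, 0, 0, 0, 0], [255, 0, 0, 0.03, 0], [255, 0, 0, 0.03, 0], [255, 0, 0, 0.03, 0], [255, 0, 0, 0.03, 0], [255, 0, 0, 0, 0], [255, 0, 0, 0, 0], [255, 0, 0, 0, 0]])

```text
time_s: 14.9
position: [0.6262, 0.0285, 0.0771]
tcp_rot: [[-1.0, -0.026, 0.001], [-0.026, 1.0, -0.0], [-0.001, -0.0, -1.0]]
force: [-0.1, -0.2, -0.6]
opening: 0.448
grasp_force: 30.0
```

Emit:
send_rows(plan=[[255, 0, 0, 0.015, 0], [255, 0, 0, 0.01, 0], [255, 0, 0, 0.006, 0], [255, 0, 0, 0.002, 0], [255, 0, 0, 0.001, 0], [255, 0, 0, 0, 0], [255, 0, 0, 0, 0]])

```text
time_s: 15.48
position: [0.6254, 0.0288, 0.0434]
tcp_rot: [[-1.0, -0.027, 0.0], [-0.027, 1.0, -0.0], [-0.0, -0.0, -1.0]]
force: [-2.2, -0.9, 5.7]
opening: 0.447
grasp_force: 30.0
```

Emit:
send_rows(plan=[[90, 0, 0, 0, 0], [90, 0, 0, 0, 0], [90, 0, 0, 0, 0], [90, 0, 0, 0, 0], [90, 0, 0, -0.01, 0], [90, 0, 0, -0.03, 0], [90, 0, 0, -0.03, 0], [90, 0, 0, -0.04, 0], [90, 0, 0, -0.03, 0], [0, 0.0264, -0.0117, 0, 0], [0, 0.0264, -0.0117, 0, 0], [0, 0.0264, -0.0117, 0, 0], [0, 0.0264, -0.0117, 0, 0], [0, 0.0264, -0.0117, 0, 0], [0, 0.0264, -0.0117, 0, 0], [0, 0.0264, -0.0117, 0, 0], [0, 0, 0, 0, 0]])

```text
time_s: 16.9
position: [0.4374, -0.0581, 0.1821]
tcp_rot: [[-1.0, -0.025, -0.006], [-0.025, 1.0, 0.001], [0.006, 0.002, -1.0]]
force: [0.2, 1.0, -0.2]
opening: 0.998
grasp_force: 0.0
```

Emit:
send_rows(plan=[[0, 0, 0, 0, 0.12], [0, 0, 0, 0, 0.12], [0, 0, 0, 0, 0.12], [0, 0, 0, 0, 0.12], [0, 0, 0, 0, 0.12], [0, 0, 0, 0, 0.12], [0, 0, 0, 0, 0.12], [0, 0, 0, 0, 0.12], [0, 0, 0, 0, 0.12], [0, 0, 0, 0, 0.12], [0, 0, 0, 0, 0.12], [0, 0, 0, 0, 0.033], [0, 0, 0, 0, 0], [0, 0, 0, 0, 0]])

```text
time_s: 18.07
position: [0.4436, -0.0581, 0.1825]
tcp_rot: [[-0.244, 0.97, 0.001], [0.97, 0.244, -0.0], [-0.001, 0.001, -1.0]]
force: [-0.3, 0.6, -0.6]
opening: 0.999
grasp_force: 0.0
```

```bash
python3 - <<'E'
from h import *
from rig import *
s=read_state();c=calibration('wrist')
p,d=capture('wrist')
q,_=capture('scene')
np.savez("w3.npz",p=p,d=d,**{k:np.array(v) for k,v in c.items()})
print(s['position'],c['xyz'])
cv2.imwrite('pics/s3.png',np.hstack([cv2.resize(q[150:270,140:330],(400,253)),cv2.resize(p[60:340,100:500],(400,280))[:253]]))
E
```

```text
[ 0.44357878 -0.05808266  0.18245294] [0.42560407 0.01156698 0.33136418]
```

View pics/s3.png

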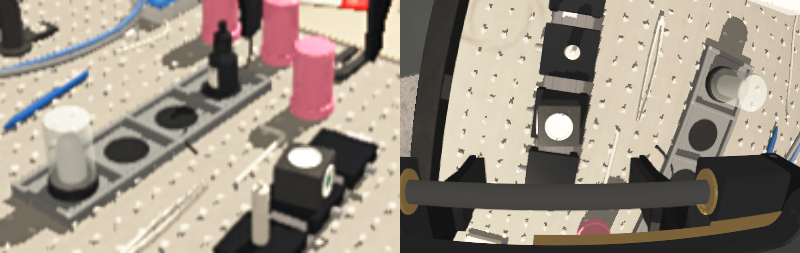

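The case stands in the left pocket, at (70,180) in the left half. The cube lies under the tool with its edges aligned to the jaws. Gripping it.

Emit:
send_rows(plan=[[0, 0, 0, 0.03, 0], [0, 0, 0, 0.03, 0], [0, 0, 0, 0.03, 0], [0, 0, 0, 0.03, 0], [0, 0, 0, 0.01, 0], [0, 0, 0, 0, 0], [255, 0, 0, 0, 0], [255, 0, 0, 0, 0], [255, 0, 0, 0, 0], [255, 0, 0, 0, 0], [255, 0, 0, 0, 0], [255, 0, 0, 0, 0], [255, 0, 0, 0, 0], [255, 0, 0, 0, 0], [255, 0, 0, 0, 0], [255, 0, 0, 0, 0], [255, 0, 0, 0, 0]])

```text
time_s: 19.58
position: [0.4436, -0.0582, 0.0523]
tcp_rot: [[-0.242, 0.97, 0.001], [0.97, 0.242, -0.0], [-0.001, 0.001, -1.0]]
force: [0.6, 1.3, 4.5]
opening: 0.458
grasp_force: 30.0
```

Emit:
send_rows(plan=[[255, 0, 0, -0.01, 0], [255, 0, 0, -0.02, 0], [255, 0, 0, -0.03, 0], [255, 0, 0, -0.03, 0], [255, 0, 0, -0.03, 0.08], [255, 0, 0, 0, 0.1], [255, 0, 0, 0, 0.1], [255, 0.0035, 0.0258, 0, 0], [255, 0.0035, 0.0258, 0, 0], [255, 0.0035, 0.0258, 0, 0], [255, 0.0035, 0.0258, 0, 0], [255, 0.0035, 0.0258, 0, 0], [255, 0.0035, 0.0258, 0, 0], [255, 0.0035, 0.0258, 0, 0], [255, 0, 0, 0.03, 0], [255, 0, 0, 0.04, 0], [255, 0, 0, 0.03, 0], [255, 0, 0, 0.01, 0], [255, 0, 0, 0, 0], [255, 0, 0, 0, 0]])

```text
time_s: 21.25
position: [0.6241, -0.0399, 0.0618]
tcp_rot: [[0.035, 0.999, -0.001], [0.999, -0.035, 0.0], [0.0, -0.001, -1.0]]
force: [0.5, -0.1, -1.5]
opening: 0.461
grasp_force: 30.0
```

Emit:
send_rows(plan=[[255, 0, 0, 0.015, 0], [255, 0, 0, 0.01, 0], [255, 0, 0, 0.005, 0], [255, 0, 0, 0.0025, 0], [255, 0, 0, 0.001, 0], [255, 0, 0, 0, 0], [255, 0, 0, 0, 0]])

```text
time_s: 21.83
position: [0.6248, -0.04, 0.0294]
tcp_rot: [[0.035, 0.999, 0.001], [0.999, -0.035, -0.0], [-0.0, 0.001, -1.0]]
force: [-1.2, 0.2, 1.2]
opening: 0.454
grasp_force: 30.0
```

Emit:
send_rows(plan=[[255, 0, 0, 0.001, 0], [255, 0, 0, 0, 0], [90, 0, 0, 0, 0], [90, 0, 0, 0, 0], [90, 0, 0, 0, 0], [90, 0, 0, 0, 0], [90, 0, 0, -0.01, 0], [90, 0, 0, -0.03, 0], [90, 0, 0, -0.03, 0], [90, 0, 0, -0.04, 0], [90, 0, 0, -0.03, 0], [0, 0.0064, -0.027, 0, 0], [0, 0.0064, -0.027, 0, 0], [0, 0.0064, -0.027, 0, 0], [0, 0.0064, -0.027, 0, 0], [0, 0.0064, -0.027, 0, 0], [0, 0.0064, -0.027, 0, 0], [0, 0.0064, -0.027, 0, 0], [0, 0, 0, 0, 0], [0, 0, 0, 0, 0]])

```text
time_s: 23.5
position: [0.4356, 0.012, 0.1681]
tcp_rot: [[0.035, 0.999, -0.0], [0.999, -0.035, 0.0], [0.0, -0.0, -1.0]]
force: [0.5, 0.4, 1.1]
opening: 1.001
grasp_force: 0.0
```

```bash
python3 - <<'E'
from h import *
from rig import *
s=read_state();c=calibration('wrist')
p,d=capture('wrist')
q,_=capture('scene')
print(s['position'],c['xyz'])
# post top predicted pixel in wrist view for (.4377,.0115,.078)
X=c['rotation'].T@(np.array([.4377,.0115,.078])-c['xyz']);th=np.arctan2(np.hypot(X[0],X[1]),X[2]);print(np.array([c['cx'],c['cy']])+c['fx']*th*X[:2]/np.hypot(*X[:2]))
cv2.imwrite('pics/s4.png',np.hstack([cv2.resize(q[150:270,140:330],(400,253)),cv2.resize(p[60:340,100:500],(400,280))[:253]]))
E
```

```text
[0.43561396 0.01203827 0.1680962 ] [0.4377488  0.0837042  0.31706408]
[260.56029734 196.53656947]
```

View pics/s4.png

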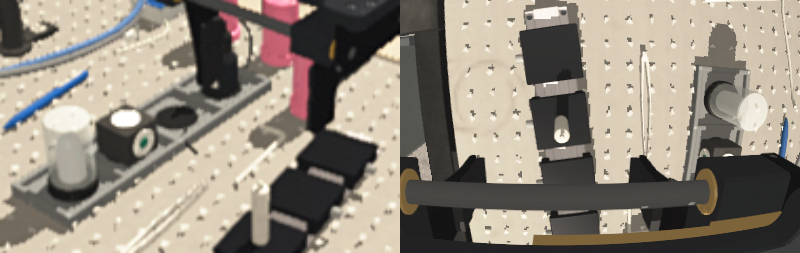

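The cube sits flat in its pocket. The post top at (562,136) matches its prediction of (561,137). Gripping the post.

Emit:
send_rows(plan=[[120, 0, 0.001, 0.03, 0], [120, 0, 0, 0.03, 0], [120, 0, 0, 0.03, 0], [120, 0, 0, 0.019, 0], [255, 0, 0, 0, 0], [255, 0, 0, 0, 0], [255, 0, 0, 0, 0], [255, 0, 0, 0, 0], [255, 0, 0, 0, 0], [255, 0, 0, 0, 0], [255, 0, 0, 0, 0], [255, 0, 0, 0, 0], [255, 0, 0, 0, 0], [255, 0, 0, 0, 0], [255, 0, 0, 0, 0], [255, 0, 0, 0, 0], [255, 0, 0, 0, 0]])

```text
time_s: 25.02
position: [0.4384, 0.0114, 0.0589]
tcp_rot: [[0.035, 0.999, 0.001], [0.999, -0.035, -0.0], [-0.0, 0.001, -1.0]]
force: [0.2, 0.2, 5.7]
opening: 0.136
grasp_force: 30.0
```

Emit:
send_rows(plan=[[255, 0, 0, -0.01, 0], [255, 0, 0, -0.02, 0], [255, 0, 0, -0.03, 0], [255, 0, 0, -0.03, 0], [255, 0, 0, -0.03, 0], [255, -0.0142, 0.0235, 0, 0], [255, -0.0142, 0.0235, 0, 0], [255, -0.0142, 0.0235, 0, 0], [255, -0.0142, 0.0235, 0, 0], [255, -0.0142, 0.0235, 0, 0], [255, -0.0142, 0.0235, 0, 0], [255, -0.0142, 0.0235, 0, 0], [255, -0.0142, 0.0235, 0, 0], [255, 0, 0, 0.03, 0], [255, 0, 0, 0.04, 0], [255, 0, 0, 0.03, 0], [255, 0, 0, 0.01, 0], [255, 0, 0, 0, 0], [255, 0, 0, 0, 0]])

```text
time_s: 26.6
position: [0.6219, -0.1086, 0.0685]
tcp_rot: [[0.035, 0.999, -0.001], [0.999, -0.035, 0.0], [0.0, -0.001, -1.0]]
force: [0.8, 0.4, -1.0]
opening: 0.138
grasp_force: 30.0
```

Emit:
send_rows(plan=[[255, 0, 0, 0.015, 0], [255, 0, 0, 0.01, 0], [255, 0, 0, 0.005, 0], [255, 0, 0, 0.002, 0], [255, 0, 0, 0.001, 0], [255, 0, 0, 0, 0], [255, 0, 0, 0, 0], [255, 0, 0, 0, 0]])

```text
time_s: 27.27
position: [0.6223, -0.1088, 0.0361]
tcp_rot: [[0.035, 0.999, 0.001], [0.999, -0.035, -0.0], [-0.0, 0.001, -1.0]]
force: [-0.7, -0.1, -1.3]
opening: 0.14
grasp_force: 30.0
```

Emit:
send_rows(plan=[[255, 0, 0, 0.001, 0], [255, 0, 0, 0, 0], [255, 0, 0, 0, 0], [255, 0, 0, 0, 0]])

```text
time_s: 27.6
position: [0.6224, -0.1088, 0.036]
tcp_rot: [[0.035, 0.999, 0.001], [0.999, -0.035, -0.0], [-0.0, 0.001, -1.0]]
force: [-1.4, 0.8, 5.5]
opening: 0.141
grasp_force: 30.0
```

Contact. Releasing, lifting and backing off.

Emit:
send_rows(plan=[[190, 0, 0, 0, 0], [190, 0, 0, 0, 0], [190, 0, 0, 0, 0], [150, 0, 0, 0, 0], [150, 0, 0, 0, 0], [150, 0, 0, -0.01, 0], [150, 0, 0, -0.03, 0], [150, 0, 0, -0.04, 0], [150, 0, 0, -0.04, 0], [150, 0, 0, -0.03, 0], [150, 0, -0.03, 0, 0], [150, 0, -0.03, 0, 0], [150, 0, -0.03, 0, 0], [150, 0, -0.03, 0, 0], [150, 0, -0.03, 0, 0], [150, 0, -0.03, 0, 0], [150, 0, 0, 0, 0], [150, 0, 0, 0, 0]])

```text
time_s: 29.1
position: [0.4406, -0.102, 0.1852]
tcp_rot: [[0.036, 0.999, -0.0], [0.999, -0.036, 0.0], [0.0, -0.0, -1.0]]
force: [-0.1, 0.4, -0.1]
opening: 0.411
grasp_force: 0.0
```

```bash
python3 - <<'E'
from rig import *
import cv2,numpy as np
q,_=capture('scene');t,_=capture('top');print(read_state()['position'])
cv2.imwrite('pics/s5.png',np.hstack([cv2.resize(q[120:270,130:330],(400,300)),cv2.resize(t[120:240,170:330],(400,300))]))
E
```

```text
[ 0.44349322 -0.10302944  0.18533218]
```

View pics/s5.png

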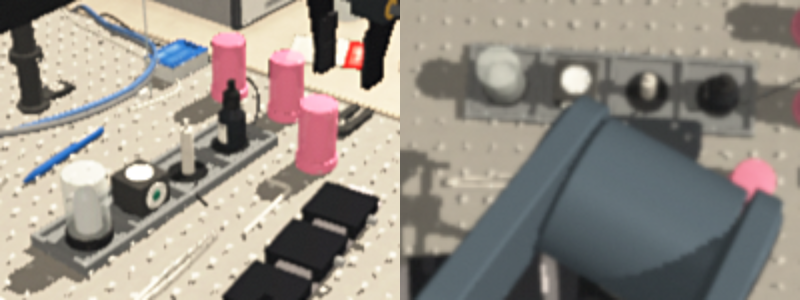

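All four stand upright in their pockets: case (85,205), cube (140,188), post (187,148) and bottle (232,118) from left to right. The arm is clear of everything.

```bash
python3 -c "from rig import *;print(hand_in())"
```

```text
the job is handed in; nothing more can be done
None
```

The job is handed in: case, cube, post and bottle stand upright and released in the rack from left to right, the reverse of their order on the rail, done in about 29 s of robot time.

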